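# Make up two blood-draw kits

### The job

Make up the two patients' blood-draw kits from the stock, laying the tubes lengthwise in the grooves of the kit trays in their order of draw: in the grey tray the light-blue-capped tube goes in the groove next to the square jar well and the purple-capped tube in the other groove; in the yellow tray the red-capped tube goes in the groove next to the jar well and the green-capped tube in the other. The yellow tray also gets the orange-lidded specimen jar, standing upright in the jar well. Set each thing down gently without dropping it, and leave the gold- and black-capped tubes and the white-lidded jar where they are.

Things in the scene. Friction and masses are not known exactly. Their poses are not given: they have to be found in the camera images.
- blue_tube: Clear blood tube with light-blue cap (last 25 mm at +x). Cylinder 17 mm in diameter, 106 mm long, 18 g, lying on its side in a groove of the white stock tray. Origin on its axis at mid-length, 22.8 mm above the table; x along it to the cap, z up. Stock tray: fixed, 138 x 306 mm, lip 8 mm high; six tubes 50 mm apart in shuffled order.
- purple_tube: Clear blood tube with purple cap (last 25 mm at +x). Cylinder 17 mm in diameter, 106 mm long, 18 g, lying on its side in a groove of the white stock tray. Origin on its axis at mid-length, 22.8 mm above the table; x along it to the cap, z up. In the tray the tubes rest on two rails; between the rails, 30 mm either side of mid-length, only the floor, 3 mm high.
- red_tube: Clear blood tube with red cap (last 25 mm at +x). Cylinder 17 mm in diameter, 106 mm long, 18 g, lying on its side in a groove of the white stock tray. Origin on its axis at mid-length, 22.8 mm above the table; x along it to the cap, z up. Tray rails: V-notched, ridges 27 mm high, ridge 25 mm beside each tube.
- green_tube: Clear blood tube with green cap (last 25 mm at +x). Cylinder 17 mm in diameter, 106 mm long, 18 g, lying on its side in a groove of the white stock tray. Origin on its axis at mid-length, 22.8 mm above the table; x along it to the cap, z up. White paper label with a green stripe round the body.
- orange_jar: Specimen jar with an orange screw lid, upright on the table between robot and stock tray: whitish body 38 mm in diameter, lid 42 mm in diameter and 13 mm high, 65 mm high over all, 30 g. Origin at the centre of its underside, z up. 
- grey_tray: Dark grey. Fixed kit tray, 138 (x) by 176 mm (y). Origin: centre of underside, on the table; z up. Two V grooves along x: at y=-12 (next to the jar well) and y=-60 mm; a tube lies in them with its axis 22.8 mm above the table and, set down up to 10 mm aside, settles to the middle. Jar well 64 x 64 mm, centre x=-33, y=+53, floor 3 mm up. Lip and partitions 8 mm high. Same form as the yellow tray.
- yellow_tray: Yellow. Fixed kit tray, 138 (x) by 176 mm (y). Origin: centre of underside, on the table; z up. Grooves and jar well as in the grey tray (y=-12, y=-60; well x=-33, y=+53 mm). Grooves are notches 26 mm high, +-22 mm wide, in two rails 12 mm thick at x=-36 and +36; between the rails only the floor, 3 mm up. Compartment at +x beyond the well holds sachets and a needle holder, 27 mm high.
- gold_tube: Clear blood tube with gold (yellow) cap (last 25 mm at +x). Cylinder 17 mm in diameter, 106 mm long, 18 g, lying on its side in a groove of the white stock tray. Origin on its axis at mid-length, 22.8 mm above the table; x along it to the cap, z up. Not wanted: stays in the stock tray.
- black_tube: Clear blood tube with black cap (last 25 mm at +x). Cylinder 17 mm in diameter, 106 mm long, 18 g, lying on its side in a groove of the white stock tray. Origin on its axis at mid-length, 22.8 mm above the table; x along it to the cap, z up. Not wanted: stays in the stock tray.
- white_jar: Specimen jar with a white screw lid, upright on the table between robot and stock tray: whitish body 38 mm in diameter, lid 42 mm in diameter and 13 mm high, 65 mm high over all, 30 g. Origin at the centre of its underside, z up. Not wanted: stays where it is.
Not all that is in view belongs to the job. What is shaped like the purple_tube but pink is not meant. Leave any pink look-alike of the green_tube alone.

How it is judged (in metres and radians):
At the end, for the whole second after the job is handed in: Each tube rests along its own groove (within 20 mm lengthwise, 10 mm sideways, 6 mm in height, 0.15 rad); the jar stands upright (0.1 rad) on the well floor within 20 mm of its centre each way; the gold and black tubes and white-lidded jar are within 25 mm of their start; all is still (x of blue_tube in the frame of grey_tray between -0.02 and 0.02 m and y of blue_tube in the frame of grey_tray between -0.022 and -0.002 m and z of blue_tube in the frame of grey_tray between 0.0168 and 0.0288 m and angle between the x axis of each of blue_tube, purple_tube and the x axis of grey_tray, either way round below 0.15 rad and linear speed of each of blue_tube, purple_tube, red_tube, green_tube, orange_jar below 0.02 m/s and angular speed of each of blue_tube, purple_tube, red_tube, green_tube, orange_jar below 0.5 rad/s and x of purple_tube in the frame of grey_tray between -0.02 and 0.02 m and y of purple_tube in the frame of grey_tray between -0.07 and -0.05 m and z of purple_tube in the frame of grey_tray between 0.0168 and 0.0288 m and x of red_tube in the frame of yellow_tray between -0.02 and 0.02 m and y of red_tube in the frame of yellow_tray between -0.022 and -0.002 m and z of red_tube in the frame of yellow_tray between 0.0168 and 0.0288 m and angle between the x axis of each of red_tube, green_tube and the x axis of yellow_tray, either way round below 0.15 rad and x of green_tube in the frame of yellow_tray between -0.02 and 0.02 m and y of green_tube in the frame of yellow_tray between -0.07 and -0.05 m and z of green_tube in the frame of yellow_tray between 0.0168 and 0.0288 m and x of orange_jar in the frame of yellow_tray between -0.053 and -0.013 m and y of orange_jar in the frame of yellow_tray between 0.033 and 0.073 m and z of orange_jar in the frame of yellow_tray between -0.001 and 0.007 m and angle between orange_jar's own z axis and vertical below 0.1 rad and distance of each of gold_tube, black_tube, white_jar from where it was at the start of the episode below 0.025 m); the robot touches nothing.
It fails at once if a tube or the jar is dropped: out of the fingers more than about 35 mm above where it rests ((contact force between the fingers and blue_tube below 0.001 N and height (world z) of blue_tube above 0.058 m) or (contact force between the fingers and purple_tube below 0.001 N and height (world z) of purple_tube above 0.058 m) or (contact force between the fingers and red_tube below 0.001 N and height (world z) of red_tube above 0.058 m) or (contact force between the fingers and green_tube below 0.001 N and height (world z) of green_tube above 0.058 m) or (contact force between the fingers and orange_jar below 0.001 N and height (world z) of orange_jar above 0.038 m)).
It fails at once if stock that is not wanted (gold or black tube, white-lidded jar) is displaced by more than 25 mm (distance of any of gold_tube, black_tube, white_jar from where it was at the start of the episode above 0.025 m).
It also fails if it takes over 128 s, if anything falls off the work surface, if the arm or the gripper's body presses on something with over 40 N, if the wrist force passes 120 N, or if a joint passes its speed limit or range.

### The arm

A 6-joint arm with a two-finger parallel gripper is mounted at the origin on the work surface. World frame = base frame: x ahead of the robot, y to its left, z up, the work surface at z = 0. Lengths are in mm, angles in rad, forces in N, time in s.
With the tool pointing down it reaches from about 400 to 925 mm from the base axis. Payload 12.5 kg.
Tool frame: the origin (TCP) lies on the centre line of the jaws, within the pads' length; the fingertips stand 19 mm ahead of it and the grasp point (between the pads) is the TCP; z points along the fingers, y is the line along which they close (so a half turn about z gives the same grasp; the last joint's range is limited). The gripper opens to 95 mm and grips with 3 to 60 N. Pads are 20 mm wide; open, the fingers measure 119 mm over their backs; the gripper's body (75 mm by 180 mm) begins 59 mm behind the grasp point.
Start: joints at [1.166, 0.491, 1.559, -0, 1.092, -0.106], TCP at [183.966, 597.328, 233.661] pointing down, gripper open.
Joint ranges: [-3.1, 3.1], [-0.84, 2.19], [0.05, 2.79], [-1.13, 4.28], [0.06, 2.93], [-2.69, 2.69]. Speed limits (rad/s): [2.22, 2.22, 2.79, 3.14, 3.14, 3.14].

### API

Orientations are given as [roll, pitch, yaw] about the fixed x, y, z axes, in that order (R = Rz(yaw) Ry(pitch) Rx(roll)).
In Python, from cell import state, read_camera, job_done gives the robot as it stands.
- The arm moves only by the tool arm_command, never from a script. Its argument "deltas" is a list of rows, each an object of numbers: "dx", "dy", "dz": the shift along the world's x, y, z in m; "yaw": the turn about the world's z in degrees. In form: [{"dx": .., "dy": .., "dz": .., "yaw": ..}, ...]. A call has 1 to 20 rows; each row shifts and turns the commanded pose from where the row before left it; what a row does not reach is not made up. A row lasts 1/10 s, in which the tool goes at most 50 mm and 8.59 degrees, less where a joint would pass 70% of its speed; a pose out of reach is approached as far as the arm can. A call with a gripper value outside its range is refused whole. "gripper" is the finger opening in m, from 0 to 0.0951, set as the call begins (left out, the last holds). The fingers move at their own pace and stop on an object; the grip force is fixed at half the most. Time passes only in rows, so rows that do not move let the fingers close. It gives the time, the measured TCP pose, the force, the opening and the grip force at its end, in the units of the state.
- state(): the state, without advancing time (a new reading comes with each control period).
- read_camera(name): name is "scene" or "top"; returns a dict with "color" (420x560x3 uint8, red, green, blue), "range_z" (420x560 float32, mm along the optical axis (not along the pixel's ray), 0 where there is no reading), "fx", "fy", "cx", "cy" (pixels), "extrinsics" (4x4, takes a point from camera to world coordinates). Camera axes: x right, y up, looking along -z (the intrinsics and any distortion apply to the point x, -y, -z); pixel columns grow to the right and rows downward; lengths in mm; the calibration is good to about 2 mm. A picture is of the moment at which its call begins.
- job_done(): hands the job in; it is judged then, once.
The state is a dict: "t": time; "joints": joint angles; "qvel": joint speeds; "tau": joint torques, N m; "eef_pos": TCP position; "tcp_rot": TCP orientation; "ft_force": force on the tool from outside, world axes, zero at the start; "moment": the same for the moment, N m; "opening": opening from 0.0 (shut) to 1.0 (fully open); "grip_force": force on a finger pad.
Only numpy, scipy, OpenCV 4.12 (cv2) and the standard library are available. Lean on these libraries where they do the work, as an engineer would, in place of code of your own. Each camera call takes 0.05 s, during which the arm holds its last target. There are 200 camera calls.

## Working session

There is one attempt and no reset: what is moved stays moved. The work goes in short steps, Python scripts to look and compute and a tool call to move; the robot and the scene stay as the last step left them, time stands still between calls to the robot, and variables do not carry over. Pictures are saved under pics/ and viewed, at most 14 in all, crops included, and the job is handed in when it is done.

Besides the shell and the picture viewer there is one more tool, called after "Request:" by a JSON object that holds its "fn" and its "kwargs", one argument or row to a line. arm_command: Moves the arm, as the interface text tells. Its arguments: {"type":"object","properties":{"deltas":{"type":"array"},"gripper":{"type":"number"}},"required":["deltas"]}

```bash
mkdir -p pics; cat > h.py <<'E'
import numpy as np, cv2
from cell import state, read_camera, job_done
def world(c):
    z=c["range_z"].astype(float); v,u=np.indices(z.shape)
    x=(u-c["cx"])/c["fx"]*z; y=(v-c["cy"])/c["fy"]*z
    P=np.stack([x,-y,-z,np.ones_like(z)],-1)@np.array(c["extrinsics"]).T
    P=P[...,:3]; P[z==0]=np.nan; return P
def save(c,n): cv2.imwrite("pics/"+n,c["color"][...,::-1])
E
python3 - <<'E'
from h import *
for n in("top","scene"):
    c=read_camera(n); save(c,n+"1.png"); np.savez(n+"1.npz",P=world(c),C=c["color"])
    print(n,c["fx"],np.round(c["extrinsics"],2).tolist())
print(state())
E
```

```text
top 383.58708578110645 [[0.02, 1.0, -0.09, 468.17], [-1.0, 0.02, 0.03, 19.69], [0.03, 0.09, 1.0, 845.32], [0.0, 0.0, 0.0, 1.0]]
scene 460.3526130543308 [[-0.06, -0.72, 0.69, 1249.79], [1.0, -0.04, 0.04, 47.15], [-0.0, 0.69, 0.72, 797.5], [0.0, 0.0, 0.0, 1.0]]
{'t': 0.1, 'joints': array([ 1.16639518e+00,  4.91515834e-01,  1.55937798e+00, -3.81636907e-06,
        1.09170539e+00, -1.05608439e-01]), 'qvel': array([ 0.00163325, -0.00442648, -0.00205365,  0.00114268,  0.00168042,
       -0.00077523]), 'tau': array([ 2.73419777e-03, -6.13625479e+01, -2.58604449e+01,  6.94565987e-02,
        4.69378126e-02, -2.12456638e-05]), 'eef_pos': array([183.88739725, 597.13542447, 233.1135165 ]), 'tcp_rot': array([-3.14059136e+00, -1.02736271e-04,  2.84280165e+00]), 'ft_force': array([ 0.15092609,  0.08621461, -0.21932116]), 'moment': array([ 0.02082875, -0.02197612, -0.02711743]), 'grip_force': 0.0, 'opening': 1.0009890848738123}
```

View pics/top1.png

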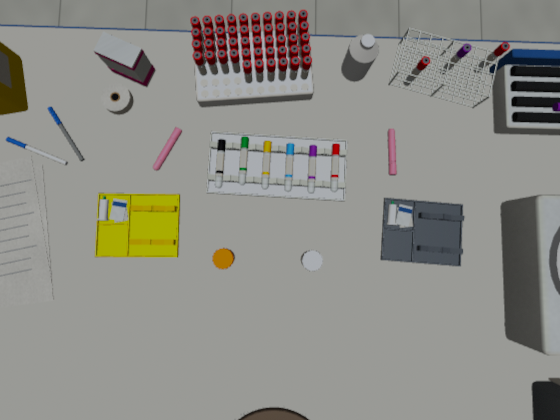

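View pics/scene1.png

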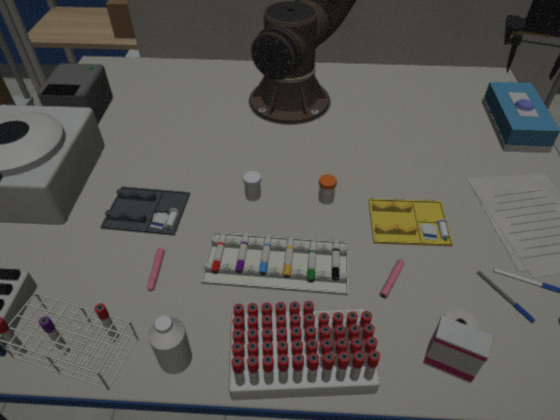

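The top view has the stock tray at (278,167), with caps from left to right black, green, gold, blue, purple and red. The yellow tray is at (138,225), the grey tray at (422,232), the orange jar at (223,258) and the white jar at (312,260). The pink decoys lie outside the trays. Next I'll measure these.

```bash
python3 - <<'E'
from h import *
d=np.load("top1.npz");P=d["P"];C=d["C"]
hsv=cv2.cvtColor(C,cv2.COLOR_RGB2HSV)
for n,(u,v) in dict(black=(221,146),green=(244,145),gold=(267,147),blue=(289,149),purple=(312,152),red=(335,150)).items():
    # ridge of the tube: for each row the highest pixels
    pts=[]
    for r in range(v-8,v+42):
        w=P[r,u-9:u+8]; 
        ok=(w[:,2]>27.5)&(w[:,2]<36)
        if ok.any(): pts+=list(w[ok])
    pts=np.array(pts); c=cv2.fitLine(pts[:,:2].astype(np.float32),cv2.DIST_HUBER,0,.01,.01).ravel()
    print(n,len(pts),"mid",np.round((pts.min(0)+pts.max(0))/2,1),"med",np.round(np.median(pts,0),1),"len",np.round(np.ptp(pts[:,0]),1),"ang",round(np.degrees(np.arctan(c[1]/c[0])),1))
def rect(m,n):
    k,l,s,ce=cv2.connectedComponentsWithStats(m.astype(np.uint8)); i=1+np.argmax(s[1:,4]); q=P[l==i]; q=q[~np.isnan(q[:,0])]
    print(n,s[i],cv2.minAreaRect(q[:,:2].astype(np.float32)),"z med",np.median(q[:,2]))
X=np.zeros(C.shape[:2],bool)
def box(m,a,b,c_,d_): z=X.copy(); z[b:d_,a:c_]=m[b:d_,a:c_]; return z
H,S,V=[hsv[...,i].astype(int) for i in range(3)]
rect(box((S>150)&(abs(H-29)<6),80,180,195,270),"yellow")
rect(box((V<110),370,185,475,275),"grey")
rect(box((S>150)&(H<22)&(P[...,2]>55),205,240,240,280),"orange")
rect(box(P[...,2]>55,295,240,330,280),"white")
rect(box(P[...,2]>1.5+0*V,200,125,355,207)|False,"stock")
print(P[230:420:40,260,2])
E
```

```text
black 261 mid [638.9 126.7  30.6] med [639.7 127.   29.6] len 103.4 ang -1.7
green 253 mid [644.9  76.7  30.2] med [647.9  77.2  29.8] len 103.5 ang -2.1
gold 261 mid [637.2  26.9  31.1] med [638.3  27.4  29.8] len 103.0 ang -1.9
blue 258 mid [633.  -22.9  30.9] med [632.3 -22.6  29.7] len 101.6 ang -2.3
purple 246 mid [630.8 -72.9  30.6] med [631.8 -72.5  29.7] len 103.0 ang -2.0
red 252 mid [ 634.4 -122.    31.5] med [ 634.6 -122.2   29.8] len 103.5 ang -2.1
yellow [  95  193   85   64 4567] ((503.403076171875, 302.797607421875), (137.27713012695312, 176.17970275878906), 0.6723254323005676) z med 2.9367795358201647
grey [ 380  198   84   68 4442] ((500.6064453125, -322.376220703125), (182.1872100830078, 138.57171630859375), 86.27662658691406) z med 3.1700114110182653
orange [213 248  21  21 322] ((436.1003112792969, 109.37897491455078), (40.07171630859375, 38.61342239379883), 35.1342658996582) z med 64.42640670865904
white [301 250  22  22 340] ((434.40643310546875, -70.40258026123047), (41.555545806884766, 40.69233322143555), 63.87472152709961) z med 64.38934407857312
stock [ 206  131  147   73 7433] ((639.4386596679688, -2.878143310546875), (322.9594421386719, 147.85488891601562), 87.79508972167969) z med 6.969517144493693
[-0.2774571  -0.84591116 -1.61612239 -0.91369711 -0.43104538]
```

```bash
python3 - <<'E'
from h import *
from scipy.optimize import minimize
d=np.load("top1.npz");P=d["P"]
for n,(a,b,c,e),(x0,y0) in(("yellow",(88,185,188,268),(503,303)),("grey",(372,190,472,275),(501,-322))):
    q=P[b:e,a:c].reshape(-1,3); q=q[~np.isnan(q[:,0])]
    def loc(p,q=q):
        co,s=np.cos(p[2]),np.sin(p[2]); dx,dy=q[:,0]-p[0],q[:,1]-p[1]; return co*dx+s*dy,-s*dx+co*dy
    # footprint: robust IoU of z>1.5 with 138x176 box, table to the outside
    inn=q[:,2]>1.5
    f=lambda p:(lambda u,v:np.sum(((1/(1+np.exp((np.maximum(abs(u)-69,abs(v)-88))/1.0)))-inn)**2))(*loc(p))
    r=min((minimize(f,[x0+i,y0+j,t],method="Nelder-Mead",options=dict(initial_simplex=np.array([x0+i,y0+j,t])+np.vstack([np.zeros(3),np.diag([3,3,.03])]))) for i in(-2,2) for j in(-2,2) for t in(-.05,0,.05)),key=lambda r:r.fun)
    print(n,r.x[:2],np.degrees(r.x[2]),r.fun)
    u,v=loc(r.x)
    for s in(-1,1):
        m=(abs(u-36*s)<14)&(q[:,2]>15)&(v<20)
        k=np.polyfit(v[m],u[m],1); print(" rail",s,m.sum(),"x",np.median(u[m]),"slope deg",-np.degrees(np.arctan(k[0])))
        for lo in range(-88,24,8):
            mm=(abs(u-36*s)<4)&(v>=lo)&(v<lo+8); print("  %d:%.0f"%(lo+4,np.median(q[mm,2])),end="")
        print()
E
```

```text
yellow [501.3040909  303.08990146] 0.9422121936191984 1245.6591721240327
 rail -1 192 x -36.07428897636286 slope deg -0.7013524198388232
  -84:8  -76:23  -68:17  -60:14  -52:17  -44:22  -36:24  -28:21  -20:17  -12:13  -4:16  4:21  12:25  20:5
 rail 1 204 x 35.29869035189428 slope deg -0.6728532340338336
  -84:10  -76:22  -68:17  -60:13  -52:17  -44:22  -36:24  -28:21  -20:16  -12:13  -4:17  4:22  12:23  20:7
grey [ 499.01136299 -320.00493107] -3.6594613431291445 1122.161142931653
 rail -1 199 x -36.06253786850314 slope deg -0.2686765140087279
  -84:24  -76:21  -68:16  -60:13  -52:17  -44:22  -36:24  -28:22  -20:17  -12:14  -4:17  4:23  12:4  20:3
 rail 1 205 x 35.906938168968836 slope deg -0.32883367099517496
  -84:25  -76:21  -68:17  -60:13  -52:17  -44:22  -36:23  -28:21  -20:16  -12:14  -4:17  4:23  12:5  20:5
```

Request:
{"fn": "arm_command", "kwargs": {
  "deltas": [
    {"dx": 0.023, "dy": -0.026, "dz": -0.005, "yaw": 0.75},
    {"dx": 0.023, "dy": -0.026, "dz": -0.005, "yaw": 0.75},
    {"dx": 0.023, "dy": -0.026, "dz": -0.005, "yaw": 0.75},
    {"dx": 0.023, "dy": -0.026, "dz": -0.005, "yaw": 0.75},
    {"dx": 0.023, "dy": -0.026, "dz": -0.005, "yaw": 0.75},
    {"dx": 0.023, "dy": -0.026, "dz": -0.005, "yaw": 0.75},
    {"dx": 0.023, "dy": -0.026, "dz": -0.005, "yaw": 0.75},
    {"dx": 0.023, "dy": -0.026, "dz": -0.005, "yaw": 0.75},
    {"dx": 0.023, "dy": -0.026, "dz": -0.005, "yaw": 0.75},
    {"dx": 0.023, "dy": -0.026, "dz": -0.005, "yaw": 0.75},
    {"dx": 0.023, "dy": -0.026, "dz": -0.005, "yaw": 0.75},
    {"dx": 0.023, "dy": -0.026, "dz": -0.005, "yaw": 0.75},
    {"dx": 0.023, "dy": -0.026, "dz": -0.005, "yaw": 0.75},
    {"dx": 0.023, "dy": -0.026, "dz": -0.005, "yaw": 0.75},
    {"dx": 0.023, "dy": -0.026, "dz": -0.005, "yaw": 0.75},
    {"dx": 0.023, "dy": -0.026, "dz": -0.005, "yaw": 0.75},
    {"dx": 0.023, "dy": -0.026, "dz": -0.005, "yaw": 0.75},
    {"dx": 0.023, "dy": -0.026, "dz": -0.005, "yaw": 0.75},
    {"dx": 0.023, "dy": -0.026, "dz": -0.005, "yaw": 0.75},
    {"dx": 0.023, "dy": -0.026, "dz": -0.005, "yaw": 0.75}
  ],
  "gripper": 0.04
}}

```text
t: 2.1
eef_pos: [644.6, 76.1, 133.1]
tcp_rot: [3.141, -0.001, 3.105]
ft_force: [0.8, -0.4, 0.3]
opening: 0.424
grip_force: 0.0
```

Request:
{"fn": "arm_command", "kwargs": {
  "deltas": [
    {"dx": 0},
    {"dx": 0},
    {"dx": 0}
  ]
}}

```text
$.deltas[0]: bad value
```

Request:
{"fn": "arm_command", "kwargs": {
  "deltas": [
    {"dy": 0.001, "dz": -0.02},
    {"dz": -0.02},
    {"dz": -0.02},
    {"dz": -0.02},
    {"dz": -0.009},
    {"dz": -0.009},
    {"dz": -0.009},
    {"dz": 0.0}
  ]
}}

```text
$.deltas[0]: bad value
```

Request:
{"fn": "arm_command", "kwargs": {
  "deltas": [
    {"dz": 0.0},
    {"dz": 0.0},
    {"dz": 0.0},
    {"dz": 0.0},
    {"dz": 0.0}
  ],
  "gripper": 0.0
}}

```text
$.deltas[0]: bad value
```

Request:
{"fn": "arm_command", "kwargs": {
  "deltas": [
    {"dx": 0, "dy": 0.001, "dz": -0.02, "yaw": 0},
    {"dx": 0, "dy": 0, "dz": -0.02, "yaw": 0},
    {"dx": 0, "dy": 0, "dz": -0.02, "yaw": 0},
    {"dx": 0, "dy": 0, "dz": -0.02, "yaw": 0},
    {"dx": 0, "dy": 0, "dz": -0.009, "yaw": 0},
    {"dx": 0, "dy": 0, "dz": -0.009, "yaw": 0},
    {"dx": 0, "dy": 0, "dz": -0.009, "yaw": 0},
    {"dx": 0, "dy": 0, "dz": 0, "yaw": 0}
  ]
}}

```text
t: 2.9
eef_pos: [643.7, 78.3, 25.9]
tcp_rot: [3.142, -0.001, 3.105]
ft_force: [0.8, -0.0, -0.4]
opening: 0.421
grip_force: 0.0
```

Request:
{"fn": "arm_command", "kwargs": {
  "deltas": [
    {"dx": 0, "dy": 0, "dz": 0, "yaw": 0},
    {"dx": 0, "dy": 0, "dz": 0, "yaw": 0},
    {"dx": 0, "dy": 0, "dz": 0, "yaw": 0},
    {"dx": 0, "dy": 0, "dz": 0, "yaw": 0},
    {"dx": 0, "dy": 0, "dz": 0, "yaw": 0},
    {"dx": 0, "dy": 0, "dz": 0, "yaw": 0}
  ],
  "gripper": 0.0
}}

```text
t: 3.5
eef_pos: [644.3, 77.4, 27.6]
tcp_rot: [-3.141, 0.001, 3.105]
ft_force: [-2.0, -6.6, 5.2]
opening: 0.174
grip_force: 30.0
```

Request:
{"fn": "arm_command", "kwargs": {
  "deltas": [
    {"dx": 0, "dy": 0, "dz": 0.008, "yaw": 0},
    {"dx": 0, "dy": 0, "dz": 0.016, "yaw": 0},
    {"dx": 0, "dy": 0, "dz": 0.02, "yaw": 0},
    {"dx": 0, "dy": 0, "dz": 0.016, "yaw": 0},
    {"dx": -0.0143, "dy": 0.0166, "dz": 0, "yaw": 0.25},
    {"dx": -0.0143, "dy": 0.0166, "dz": 0, "yaw": 0.25},
    {"dx": -0.0143, "dy": 0.0166, "dz": 0, "yaw": 0.25},
    {"dx": -0.0143, "dy": 0.0166, "dz": 0, "yaw": 0.25},
    {"dx": -0.0143, "dy": 0.0166, "dz": 0, "yaw": 0.25},
    {"dx": -0.0143, "dy": 0.0166, "dz": 0, "yaw": 0.25},
    {"dx": -0.0143, "dy": 0.0166, "dz": 0, "yaw": 0.25},
    {"dx": -0.0143, "dy": 0.0166, "dz": 0, "yaw": 0.25},
    {"dx": -0.0143, "dy": 0.0166, "dz": 0, "yaw": 0.25},
    {"dx": -0.0143, "dy": 0.0166, "dz": 0, "yaw": 0.25},
    {"dx": 0, "dy": 0, "dz": 0, "yaw": 0},
    {"dx": 0, "dy": 0, "dz": 0, "yaw": 0}
  ]
}}

```text
t: 5.1
eef_pos: [500.8, 244.9, 87.0]
tcp_rot: [3.141, 0.001, -3.134]
ft_force: [0.5, 1.2, -1.1]
opening: 0.171
grip_force: 30.0
```

Request:
{"fn": "arm_command", "kwargs": {
  "deltas": [
    {"dx": 0.0005, "dy": -0.0015, "dz": -0.015, "yaw": 0},
    {"dx": 0, "dy": 0, "dz": -0.015, "yaw": 0},
    {"dx": 0, "dy": 0, "dz": -0.012, "yaw": 0},
    {"dx": 0, "dy": 0, "dz": -0.008, "yaw": 0},
    {"dx": 0, "dy": 0, "dz": -0.004, "yaw": 0},
    {"dx": 0, "dy": 0, "dz": -0.003, "yaw": 0},
    {"dx": 0, "dy": 0, "dz": -0.002, "yaw": 0},
    {"dx": 0, "dy": 0, "dz": 0, "yaw": 0}
  ]
}}

```text
t: 5.9
eef_pos: [501.5, 242.9, 27.8]
tcp_rot: [3.141, 0.0, -3.135]
ft_force: [-0.1, 0.1, -0.5]
opening: 0.172
grip_force: 30.0
```

Release, then rise and cross to the red tube (634.5, -122), opening to 40 mm.

Request:
{"fn": "arm_command", "kwargs": {
  "deltas": [
    {"dx": 0, "dy": 0, "dz": -0.001, "yaw": 0},
    {"dx": 0, "dy": 0, "dz": 0, "yaw": 0},
    {"dx": 0, "dy": 0, "dz": 0, "yaw": 0},
    {"dx": 0, "dy": 0, "dz": 0, "yaw": 0}
  ],
  "gripper": 0.032
}}

```text
t: 6.3
eef_pos: [501.5, 242.8, 26.8]
tcp_rot: [3.141, 0.0, -3.135]
ft_force: [-0.4, -0.2, 0.2]
opening: 0.335
grip_force: 0.0
```

Request:
{"fn": "arm_command", "kwargs": {
  "deltas": [
    {"dx": 0, "dy": 0, "dz": 0.01, "yaw": 0},
    {"dx": 0, "dy": 0, "dz": 0.02, "yaw": 0},
    {"dx": 0, "dy": 0, "dz": 0.02, "yaw": 0},
    {"dx": 0, "dy": 0, "dz": 0.01, "yaw": 0},
    {"dx": 0.0095, "dy": -0.026, "dz": 0, "yaw": -0.18},
    {"dx": 0.0095, "dy": -0.026, "dz": 0, "yaw": -0.18},
    {"dx": 0.0095, "dy": -0.026, "dz": 0, "yaw": -0.18},
    {"dx": 0.0095, "dy": -0.026, "dz": 0, "yaw": -0.18},
    {"dx": 0.0095, "dy": -0.026, "dz": 0, "yaw": -0.18},
    {"dx": 0.0095, "dy": -0.026, "dz": 0, "yaw": -0.18},
    {"dx": 0.0095, "dy": -0.026, "dz": 0, "yaw": -0.18},
    {"dx": 0.0095, "dy": -0.026, "dz": 0, "yaw": -0.18},
    {"dx": 0.0095, "dy": -0.026, "dz": 0, "yaw": -0.18},
    {"dx": 0.0095, "dy": -0.026, "dz": 0, "yaw": -0.18},
    {"dx": 0.0095, "dy": -0.026, "dz": 0, "yaw": -0.18},
    {"dx": 0.0095, "dy": -0.026, "dz": 0, "yaw": -0.18},
    {"dx": 0.0095, "dy": -0.026, "dz": 0, "yaw": -0.18},
    {"dx": 0.0095, "dy": -0.027, "dz": 0, "yaw": -0.18},
    {"dx": 0, "dy": 0, "dz": 0, "yaw": 0}
  ]
}}

```text
t: 8.2
eef_pos: [635.2, -125.1, 86.7]
tcp_rot: [-3.141, 0.001, 3.102]
ft_force: [0.1, 0.8, -0.1]
opening: 0.336
grip_force: 0.0
```

```bash
python3 - <<'E'
from h import *
c=read_camera("scene"); save(c,"s2.png"); print(state()["eef_pos"],state()["tcp_rot"])
E
```

```text
[ 634.48042573 -123.47983874   86.5362806 ] [ 3.14150362e+00 -1.10930408e-05  3.10213705e+00]
```

View pics/s2.png

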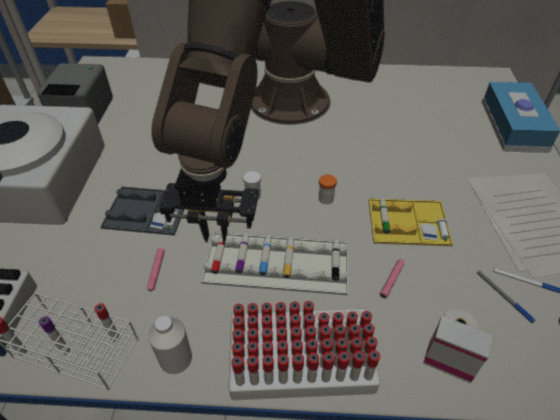

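The scene view shows the green tube at (385,215), lying in the yellow tray's outer groove. The gripper is hovering over the red tube at (218,255). Next I descend and grip.

Request:
{"fn": "arm_command", "kwargs": {
  "deltas": [
    {"dx": 0, "dy": 0.0015, "dz": -0.02, "yaw": 0},
    {"dx": 0, "dy": 0, "dz": -0.018, "yaw": 0},
    {"dx": 0, "dy": 0, "dz": -0.012, "yaw": 0},
    {"dx": 0, "dy": 0, "dz": -0.007, "yaw": 0},
    {"dx": 0, "dy": 0, "dz": -0.003, "yaw": 0},
    {"dx": 0, "dy": 0, "dz": 0, "yaw": 0}
  ]
}}

```text
t: 8.85
eef_pos: [634.5, -120.5, 26.7]
tcp_rot: [3.141, -0.0, 3.104]
ft_force: [0.2, 0.5, 0.1]
opening: 0.337
grip_force: 0.0
```

Request:
{"fn": "arm_command", "kwargs": {
  "deltas": [
    {"dx": 0, "dy": 0, "dz": 0, "yaw": 0},
    {"dx": 0, "dy": 0, "dz": 0, "yaw": 0},
    {"dx": 0, "dy": 0, "dz": 0, "yaw": 0},
    {"dx": 0, "dy": 0, "dz": 0, "yaw": 0},
    {"dx": 0, "dy": 0, "dz": 0, "yaw": 0}
  ],
  "gripper": 0.0
}}

```text
t: 9.35
eef_pos: [635.0, -121.9, 27.8]
tcp_rot: [-3.14, 0.002, 3.104]
ft_force: [-1.6, -6.5, 6.1]
opening: 0.17
grip_force: 30.0
```

Request:
{"fn": "arm_command", "kwargs": {
  "deltas": [
    {"dx": 0, "dy": 0, "dz": 0.01, "yaw": 0},
    {"dx": 0, "dy": 0, "dz": 0.02, "yaw": 0},
    {"dx": 0, "dy": 0, "dz": 0.02, "yaw": 0},
    {"dx": 0, "dy": 0, "dz": 0.01, "yaw": 0},
    {"dx": -0.0089, "dy": 0.0275, "dz": 0, "yaw": 0.17},
    {"dx": -0.0089, "dy": 0.0275, "dz": 0, "yaw": 0.17},
    {"dx": -0.0089, "dy": 0.0275, "dz": 0, "yaw": 0.17},
    {"dx": -0.0089, "dy": 0.0275, "dz": 0, "yaw": 0.17},
    {"dx": -0.0089, "dy": 0.0275, "dz": 0, "yaw": 0.17},
    {"dx": -0.0089, "dy": 0.0275, "dz": 0, "yaw": 0.17},
    {"dx": -0.0089, "dy": 0.0275, "dz": 0, "yaw": 0.17},
    {"dx": -0.0089, "dy": 0.0275, "dz": 0, "yaw": 0.17},
    {"dx": -0.0089, "dy": 0.0275, "dz": 0, "yaw": 0.17},
    {"dx": -0.0089, "dy": 0.0275, "dz": 0, "yaw": 0.17},
    {"dx": -0.0089, "dy": 0.0275, "dz": 0, "yaw": 0.17},
    {"dx": -0.0089, "dy": 0.0275, "dz": 0, "yaw": 0.17},
    {"dx": -0.0089, "dy": 0.0275, "dz": 0, "yaw": 0.17},
    {"dx": -0.0089, "dy": 0.0275, "dz": 0, "yaw": 0.17},
    {"dx": -0.0089, "dy": 0.0275, "dz": 0, "yaw": 0.17},
    {"dx": 0, "dy": 0, "dz": 0, "yaw": 0}
  ]
}}

```text
t: 11.35
eef_pos: [499.8, 294.4, 86.9]
tcp_rot: [3.141, 0.0, -3.131]
ft_force: [0.4, -0.4, -0.8]
opening: 0.17
grip_force: 30.0
```

Request:
{"fn": "arm_command", "kwargs": {
  "deltas": [
    {"dx": 0, "dy": 0, "dz": 0, "yaw": 0},
    {"dx": 0, "dy": 0, "dz": 0, "yaw": 0}
  ]
}}

```text
t: 11.55
eef_pos: [501.2, 291.2, 86.7]
tcp_rot: [3.142, -0.0, -3.135]
ft_force: [-0.2, -0.1, 0.4]
opening: 0.17
grip_force: 30.0
```

Request:
{"fn": "arm_command", "kwargs": {
  "deltas": [
    {"dx": 0, "dy": 0, "dz": -0.015, "yaw": 0},
    {"dx": 0, "dy": 0, "dz": -0.015, "yaw": 0},
    {"dx": 0, "dy": 0, "dz": -0.012, "yaw": 0},
    {"dx": 0, "dy": 0, "dz": -0.008, "yaw": 0},
    {"dx": 0, "dy": 0, "dz": -0.004, "yaw": 0},
    {"dx": 0, "dy": 0, "dz": -0.003, "yaw": 0},
    {"dx": 0, "dy": 0, "dz": -0.002, "yaw": 0},
    {"dx": 0, "dy": 0, "dz": -0.001, "yaw": 0},
    {"dx": 0, "dy": 0, "dz": 0, "yaw": 0}
  ]
}}

```text
t: 12.45
eef_pos: [501.2, 291.8, 27.7]
tcp_rot: [3.141, 0.001, -3.134]
ft_force: [-1.4, -2.7, 7.9]
opening: 0.171
grip_force: 30.0
```

Request:
{"fn": "arm_command", "kwargs": {
  "deltas": [
    {"dx": 0, "dy": 0, "dz": 0, "yaw": 0},
    {"dx": 0, "dy": 0, "dz": 0, "yaw": 0},
    {"dx": 0, "dy": 0, "dz": 0, "yaw": 0},
    {"dx": 0, "dy": 0, "dz": 0, "yaw": 0}
  ],
  "gripper": 0.03
}}

```text
t: 12.85
eef_pos: [501.0, 291.9, 26.7]
tcp_rot: [3.141, 0.0, -3.134]
ft_force: [1.0, -0.4, 0.8]
opening: 0.314
grip_force: 0.0
```

Request:
{"fn": "arm_command", "kwargs": {
  "deltas": [
    {"dx": 0, "dy": 0, "dz": 0.01, "yaw": 0},
    {"dx": 0, "dy": 0, "dz": 0.02, "yaw": 0},
    {"dx": 0, "dy": 0, "dz": 0.03, "yaw": 0},
    {"dx": 0, "dy": 0, "dz": 0.03, "yaw": 0},
    {"dx": 0, "dy": 0, "dz": 0.01, "yaw": 0}
  ]
}}

```text
t: 13.35
eef_pos: [501.8, 292.2, 130.0]
tcp_rot: [3.14, 0.004, -3.134]
ft_force: [0.7, 0.1, -0.8]
opening: 0.319
grip_force: 0.0
```

Request:
{"fn": "arm_command", "kwargs": {
  "deltas": [
    {"dx": -0.0065, "dy": -0.0182, "dz": 0, "yaw": 0},
    {"dx": -0.0065, "dy": -0.0182, "dz": 0, "yaw": 0},
    {"dx": -0.0065, "dy": -0.0182, "dz": 0, "yaw": 0},
    {"dx": -0.0065, "dy": -0.0182, "dz": 0, "yaw": 0},
    {"dx": -0.0065, "dy": -0.0182, "dz": 0, "yaw": 0},
    {"dx": -0.0065, "dy": -0.0182, "dz": 0, "yaw": 0},
    {"dx": -0.0065, "dy": -0.0182, "dz": 0, "yaw": 0},
    {"dx": -0.0065, "dy": -0.0182, "dz": 0, "yaw": 0},
    {"dx": -0.0065, "dy": -0.0182, "dz": 0, "yaw": 0},
    {"dx": -0.0065, "dy": -0.0182, "dz": 0, "yaw": 0},
    {"dx": 0, "dy": 0, "dz": 0, "yaw": 0},
    {"dx": 0, "dy": 0, "dz": 0, "yaw": 0}
  ],
  "gripper": 0.075
}}

```text
t: 14.55
eef_pos: [436.1, 109.8, 126.7]
tcp_rot: [3.141, 0.0, -3.135]
ft_force: [-0.1, 0.1, 0.6]
opening: 0.791
grip_force: 0.0
```

Request:
{"fn": "arm_command", "kwargs": {
  "deltas": [
    {"dx": 0, "dy": 0, "dz": -0.02, "yaw": 0},
    {"dx": 0, "dy": 0, "dz": -0.02, "yaw": 0},
    {"dx": 0, "dy": 0, "dz": -0.015, "yaw": 0},
    {"dx": 0, "dy": 0, "dz": -0.01, "yaw": 0},
    {"dx": 0, "dy": 0, "dz": -0.005, "yaw": 0},
    {"dx": 0, "dy": 0, "dz": 0, "yaw": 0},
    {"dx": 0, "dy": 0, "dz": 0, "yaw": 0}
  ]
}}

```text
t: 15.25
eef_pos: [436.2, 110.0, 57.0]
tcp_rot: [3.141, 0.0, -3.134]
ft_force: [0.5, -0.3, 1.1]
opening: 0.786
grip_force: 0.0
```

Request:
{"fn": "arm_command", "kwargs": {
  "deltas": [
    {"dx": 0, "dy": 0, "dz": 0, "yaw": 0},
    {"dx": 0, "dy": 0, "dz": 0, "yaw": 0},
    {"dx": 0, "dy": 0, "dz": 0, "yaw": 0},
    {"dx": 0, "dy": 0, "dz": 0, "yaw": 0},
    {"dx": 0, "dy": 0, "dz": 0, "yaw": 0},
    {"dx": 0, "dy": 0, "dz": 0, "yaw": 0}
  ],
  "gripper": 0.0
}}

```text
t: 15.85
eef_pos: [436.0, 109.8, 56.7]
tcp_rot: [3.141, 0.0, -3.134]
ft_force: [-0.6, -0.5, 1.6]
opening: 0.431
grip_force: 30.0
```

Request:
{"fn": "arm_command", "kwargs": {
  "deltas": [
    {"dx": 0, "dy": 0, "dz": 0.008, "yaw": 0},
    {"dx": 0, "dy": 0, "dz": 0.015, "yaw": 0},
    {"dx": 0, "dy": 0, "dz": 0.017, "yaw": 0},
    {"dx": 0, "dy": 0, "dz": 0.01, "yaw": 0},
    {"dx": 0.0027, "dy": 0.0205, "dz": 0, "yaw": 0},
    {"dx": 0.0027, "dy": 0.0205, "dz": 0, "yaw": 0},
    {"dx": 0.0027, "dy": 0.0205, "dz": 0, "yaw": 0},
    {"dx": 0.0027, "dy": 0.0205, "dz": 0, "yaw": 0},
    {"dx": 0.0027, "dy": 0.0205, "dz": 0, "yaw": 0},
    {"dx": 0.0027, "dy": 0.0205, "dz": 0, "yaw": 0},
    {"dx": 0.0027, "dy": 0.0205, "dz": 0, "yaw": 0},
    {"dx": 0.0027, "dy": 0.0205, "dz": 0, "yaw": 0},
    {"dx": 0.0027, "dy": 0.0205, "dz": 0, "yaw": 0},
    {"dx": 0.0027, "dy": 0.0205, "dz": 0, "yaw": 0},
    {"dx": 0.0027, "dy": 0.0205, "dz": 0, "yaw": 0},
    {"dx": 0.0027, "dy": 0.0205, "dz": 0, "yaw": 0},
    {"dx": 0, "dy": 0, "dz": 0, "yaw": 0},
    {"dx": 0, "dy": 0, "dz": 0, "yaw": 0},
    {"dx": 0, "dy": 0, "dz": 0, "yaw": 0}
  ]
}}

```text
t: 17.75
eef_pos: [468.2, 355.1, 106.7]
tcp_rot: [-3.141, -0.0, -3.135]
ft_force: [-0.2, 0.2, 0.0]
opening: 0.435
grip_force: 30.0
```

```bash
python3 - <<'E'
from h import *
c=read_camera("scene"); save(c,"s3.png"); print(state()["eef_pos"],state()["opening"])
E
```

```text
[468.23363872 355.03521863 106.71860201] 0.43360604890044124
```

View pics/s3.png

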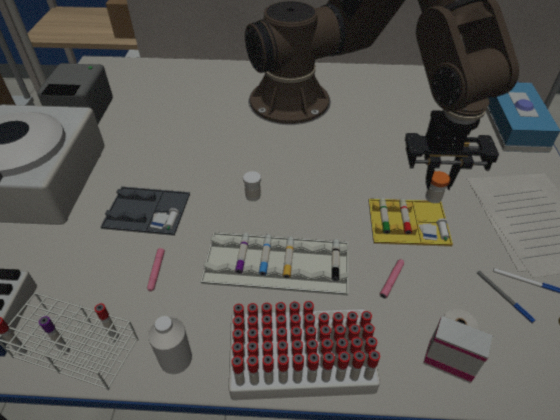

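The red tube is at (407,216) and the green at (385,216), both lying in their yellow grooves. The jar is held upright at (440,187), above the well. Next I lower it to the well floor and release.

Request:
{"fn": "arm_command", "kwargs": {
  "deltas": [
    {"dx": 0, "dy": 0, "dz": -0.015, "yaw": 0},
    {"dx": 0, "dy": 0, "dz": -0.015, "yaw": 0},
    {"dx": 0, "dy": 0, "dz": -0.008, "yaw": 0},
    {"dx": 0, "dy": 0, "dz": -0.004, "yaw": 0},
    {"dx": 0, "dy": 0, "dz": -0.002, "yaw": 0},
    {"dx": 0, "dy": 0, "dz": -0.0015, "yaw": 0},
    {"dx": 0, "dy": 0, "dz": -0.001, "yaw": 0},
    {"dx": 0, "dy": 0, "dz": 0, "yaw": 0},
    {"dx": 0, "dy": 0, "dz": 0, "yaw": 0}
  ]
}}

```text
t: 18.7
eef_pos: [468.4, 355.9, 60.4]
tcp_rot: [3.141, 0.0, -3.134]
ft_force: [0.6, -0.3, -0.4]
opening: 0.435
grip_force: 30.0
```

Request:
{"fn": "arm_command", "kwargs": {
  "deltas": [
    {"dx": 0, "dy": 0, "dz": 0, "yaw": 0},
    {"dx": 0, "dy": 0, "dz": 0, "yaw": 0},
    {"dx": 0, "dy": 0, "dz": 0, "yaw": 0},
    {"dx": 0, "dy": 0, "dz": 0, "yaw": 0}
  ],
  "gripper": 0.07
}}

```text
t: 19.1
eef_pos: [468.4, 355.9, 60.2]
tcp_rot: [3.141, 0.0, -3.134]
ft_force: [0.9, -1.1, 0.7]
opening: 0.706
grip_force: 0.0
```

Request:
{"fn": "arm_command", "kwargs": {
  "deltas": [
    {"dx": 0, "dy": 0, "dz": 0.015, "yaw": 0},
    {"dx": 0, "dy": 0, "dz": 0.02, "yaw": 0},
    {"dx": 0, "dy": 0, "dz": 0.025, "yaw": 0},
    {"dx": 0, "dy": 0, "dz": 0.02, "yaw": 0}
  ]
}}

```text
t: 19.5
eef_pos: [468.4, 355.9, 141.4]
tcp_rot: [3.141, 0.0, -3.134]
ft_force: [-0.0, -0.1, -0.7]
opening: 0.736
grip_force: 0.0
```

Request:
{"fn": "arm_command", "kwargs": {
  "deltas": [
    {"dx": 0.011, "dy": -0.0253, "dz": 0, "yaw": -0.16},
    {"dx": 0.011, "dy": -0.0253, "dz": 0, "yaw": -0.16},
    {"dx": 0.011, "dy": -0.0253, "dz": -0.004, "yaw": -0.16},
    {"dx": 0.011, "dy": -0.0253, "dz": -0.004, "yaw": -0.16},
    {"dx": 0.011, "dy": -0.0253, "dz": -0.004, "yaw": -0.16},
    {"dx": 0.011, "dy": -0.0253, "dz": -0.004, "yaw": -0.16},
    {"dx": 0.011, "dy": -0.0253, "dz": -0.004, "yaw": -0.16},
    {"dx": 0.011, "dy": -0.0253, "dz": -0.004, "yaw": -0.16},
    {"dx": 0.011, "dy": -0.0253, "dz": -0.004, "yaw": -0.16},
    {"dx": 0.011, "dy": -0.0253, "dz": -0.004, "yaw": -0.16},
    {"dx": 0.011, "dy": -0.0253, "dz": -0.004, "yaw": -0.16},
    {"dx": 0.011, "dy": -0.0253, "dz": -0.004, "yaw": -0.16},
    {"dx": 0.011, "dy": -0.0253, "dz": -0.004, "yaw": -0.16},
    {"dx": 0.011, "dy": -0.0253, "dz": -0.004, "yaw": -0.16},
    {"dx": 0.011, "dy": -0.0253, "dz": -0.004, "yaw": -0.16},
    {"dx": 0, "dy": 0, "dz": 0, "yaw": 0},
    {"dx": 0, "dy": 0, "dz": 0, "yaw": 0},
    {"dx": 0, "dy": 0, "dz": 0, "yaw": 0}
  ],
  "gripper": 0.032
}}

```text
t: 21.3
eef_pos: [633.0, -22.9, 88.2]
tcp_rot: [3.141, -0.0, 3.107]
ft_force: [-0.2, -0.5, 0.4]
opening: 0.332
grip_force: 0.0
```

Request:
{"fn": "arm_command", "kwargs": {
  "deltas": [
    {"dx": 0, "dy": 0, "dz": -0.02, "yaw": 0},
    {"dx": 0, "dy": 0, "dz": -0.018, "yaw": 0},
    {"dx": 0, "dy": 0, "dz": -0.012, "yaw": 0},
    {"dx": 0, "dy": 0, "dz": -0.008, "yaw": 0},
    {"dx": 0, "dy": 0, "dz": -0.003, "yaw": 0},
    {"dx": 0, "dy": 0, "dz": 0, "yaw": 0}
  ]
}}

```text
t: 21.9
eef_pos: [633.4, -23.5, 27.2]
tcp_rot: [3.141, -0.0, 3.107]
ft_force: [-0.8, 0.5, 0.6]
opening: 0.335
grip_force: 0.0
```

Request:
{"fn": "arm_command", "kwargs": {
  "deltas": [
    {"dx": 0, "dy": 0, "dz": 0, "yaw": 0},
    {"dx": 0, "dy": 0, "dz": 0, "yaw": 0},
    {"dx": 0, "dy": 0, "dz": 0, "yaw": 0},
    {"dx": 0, "dy": 0, "dz": 0, "yaw": 0},
    {"dx": 0, "dy": 0, "dz": 0, "yaw": 0}
  ],
  "gripper": 0.0
}}

```text
t: 22.4
eef_pos: [633.6, -23.4, 27.8]
tcp_rot: [3.141, 0.001, 3.107]
ft_force: [-0.7, 3.6, 7.5]
opening: 0.175
grip_force: 30.0
```

Request:
{"fn": "arm_command", "kwargs": {
  "deltas": [
    {"dx": 0, "dy": 0, "dz": 0.01, "yaw": 0},
    {"dx": 0, "dy": 0, "dz": 0.02, "yaw": 0},
    {"dx": 0, "dy": 0, "dz": 0.02, "yaw": 0},
    {"dx": 0, "dy": 0, "dz": 0.01, "yaw": 0},
    {"dx": -0.0113, "dy": -0.0257, "dz": 0, "yaw": -0.15},
    {"dx": -0.0113, "dy": -0.0257, "dz": 0, "yaw": -0.15},
    {"dx": -0.0113, "dy": -0.0257, "dz": 0, "yaw": -0.15},
    {"dx": -0.0113, "dy": -0.0257, "dz": 0, "yaw": -0.15},
    {"dx": -0.0113, "dy": -0.0257, "dz": 0, "yaw": -0.15},
    {"dx": -0.0113, "dy": -0.0257, "dz": 0, "yaw": -0.15},
    {"dx": -0.0113, "dy": -0.0257, "dz": 0, "yaw": -0.15},
    {"dx": -0.0113, "dy": -0.0257, "dz": 0, "yaw": -0.15},
    {"dx": -0.0113, "dy": -0.0257, "dz": 0, "yaw": -0.15},
    {"dx": -0.0113, "dy": -0.0257, "dz": 0, "yaw": -0.15},
    {"dx": -0.0113, "dy": -0.0257, "dz": 0, "yaw": -0.15},
    {"dx": -0.0113, "dy": -0.0257, "dz": 0, "yaw": -0.15},
    {"dx": 0, "dy": 0, "dz": 0, "yaw": 0},
    {"dx": 0, "dy": 0, "dz": 0, "yaw": 0},
    {"dx": 0, "dy": 0, "dz": 0, "yaw": 0}
  ]
}}

```text
t: 24.3
eef_pos: [497.9, -331.4, 87.1]
tcp_rot: [3.141, -0.0, 3.076]
ft_force: [1.0, 0.7, 0.3]
opening: 0.175
grip_force: 30.0
```

Request:
{"fn": "arm_command", "kwargs": {
  "deltas": [
    {"dx": 0, "dy": -0.0005, "dz": -0.015, "yaw": 0},
    {"dx": 0, "dy": 0, "dz": -0.015, "yaw": 0},
    {"dx": 0, "dy": 0, "dz": -0.012, "yaw": 0},
    {"dx": 0, "dy": 0, "dz": -0.008, "yaw": 0},
    {"dx": 0, "dy": 0, "dz": -0.004, "yaw": 0},
    {"dx": 0, "dy": 0, "dz": -0.003, "yaw": 0},
    {"dx": 0, "dy": 0, "dz": -0.002, "yaw": 0},
    {"dx": 0, "dy": 0, "dz": -0.001, "yaw": 0},
    {"dx": 0, "dy": 0, "dz": 0, "yaw": 0}
  ]
}}

```text
t: 25.2
eef_pos: [497.9, -332.8, 27.7]
tcp_rot: [-3.141, 0.001, 3.075]
ft_force: [-0.6, 0.9, 1.5]
opening: 0.17
grip_force: 30.0
```

Request:
{"fn": "arm_command", "kwargs": {
  "deltas": [
    {"dx": 0, "dy": 0, "dz": 0, "yaw": 0},
    {"dx": 0, "dy": 0, "dz": 0, "yaw": 0},
    {"dx": 0, "dy": 0, "dz": 0, "yaw": 0},
    {"dx": 0, "dy": 0, "dz": 0, "yaw": 0}
  ],
  "gripper": 0.03
}}

```text
t: 25.6
eef_pos: [497.8, -332.5, 27.1]
tcp_rot: [3.141, 0.0, 3.075]
ft_force: [0.5, 0.1, 0.0]
opening: 0.311
grip_force: 0.0
```

Now the purple tube at (631, -72.7): dx +133, dy +260, yaw +1.8.

Request:
{"fn": "arm_command", "kwargs": {
  "deltas": [
    {"dx": 0, "dy": 0, "dz": 0.01, "yaw": 0},
    {"dx": 0, "dy": 0, "dz": 0.02, "yaw": 0},
    {"dx": 0, "dy": 0, "dz": 0.02, "yaw": 0},
    {"dx": 0, "dy": 0, "dz": 0.01, "yaw": 0},
    {"dx": 0.0133, "dy": 0.026, "dz": 0, "yaw": 0.18},
    {"dx": 0.0133, "dy": 0.026, "dz": 0, "yaw": 0.18},
    {"dx": 0.0133, "dy": 0.026, "dz": 0, "yaw": 0.18},
    {"dx": 0.0133, "dy": 0.026, "dz": 0, "yaw": 0.18},
    {"dx": 0.0133, "dy": 0.026, "dz": 0, "yaw": 0.18},
    {"dx": 0.0133, "dy": 0.026, "dz": 0, "yaw": 0.18},
    {"dx": 0.0133, "dy": 0.026, "dz": 0, "yaw": 0.18},
    {"dx": 0.0133, "dy": 0.026, "dz": 0, "yaw": 0.18},
    {"dx": 0.0133, "dy": 0.026, "dz": 0, "yaw": 0.18},
    {"dx": 0.0133, "dy": 0.026, "dz": 0, "yaw": 0.18},
    {"dx": 0, "dy": 0, "dz": 0, "yaw": 0},
    {"dx": 0, "dy": 0, "dz": 0, "yaw": 0},
    {"dx": 0, "dy": 0, "dz": 0, "yaw": 0}
  ]
}}

```text
t: 27.3
eef_pos: [630.3, -73.3, 87.2]
tcp_rot: [3.142, -0.0, 3.106]
ft_force: [0.8, -0.8, -0.9]
opening: 0.319
grip_force: 0.0
```

Request:
{"fn": "arm_command", "kwargs": {
  "deltas": [
    {"dx": 0, "dy": 0, "dz": -0.02, "yaw": 0},
    {"dx": 0, "dy": 0, "dz": -0.018, "yaw": 0},
    {"dx": 0, "dy": 0, "dz": -0.012, "yaw": 0},
    {"dx": 0, "dy": 0, "dz": -0.007, "yaw": 0},
    {"dx": 0, "dy": 0, "dz": -0.003, "yaw": 0},
    {"dx": 0, "dy": 0, "dz": 0, "yaw": 0}
  ]
}}

```text
t: 27.9
eef_pos: [630.8, -72.8, 27.2]
tcp_rot: [3.142, -0.0, 3.107]
ft_force: [0.9, -0.1, 0.6]
opening: 0.318
grip_force: 0.0
```

Request:
{"fn": "arm_command", "kwargs": {
  "deltas": [
    {"dx": 0, "dy": 0, "dz": 0, "yaw": 0},
    {"dx": 0, "dy": 0, "dz": 0, "yaw": 0},
    {"dx": 0, "dy": 0, "dz": 0, "yaw": 0},
    {"dx": 0, "dy": 0, "dz": 0, "yaw": 0},
    {"dx": 0, "dy": 0, "dz": 0, "yaw": 0}
  ],
  "gripper": 0.0
}}

```text
t: 28.4
eef_pos: [631.1, -72.7, 27.7]
tcp_rot: [-3.141, 0.001, 3.107]
ft_force: [-0.3, -1.7, 5.7]
opening: 0.174
grip_force: 30.0
```

Request:
{"fn": "arm_command", "kwargs": {
  "deltas": [
    {"dx": 0, "dy": 0, "dz": 0.01, "yaw": 0},
    {"dx": 0, "dy": 0, "dz": 0.02, "yaw": 0},
    {"dx": 0, "dy": 0, "dz": 0.02, "yaw": 0},
    {"dx": 0, "dy": 0, "dz": 0.01, "yaw": 0},
    {"dx": -0.0113, "dy": -0.0256, "dz": 0, "yaw": -0.15},
    {"dx": -0.0113, "dy": -0.0256, "dz": 0, "yaw": -0.15},
    {"dx": -0.0113, "dy": -0.0256, "dz": 0, "yaw": -0.15},
    {"dx": -0.0113, "dy": -0.0256, "dz": 0, "yaw": -0.15},
    {"dx": -0.0113, "dy": -0.0256, "dz": 0, "yaw": -0.15},
    {"dx": -0.0113, "dy": -0.0256, "dz": 0, "yaw": -0.15},
    {"dx": -0.0113, "dy": -0.0256, "dz": 0, "yaw": -0.15},
    {"dx": -0.0113, "dy": -0.0256, "dz": 0, "yaw": -0.15},
    {"dx": -0.0113, "dy": -0.0256, "dz": 0, "yaw": -0.15},
    {"dx": -0.0113, "dy": -0.0256, "dz": 0, "yaw": -0.15},
    {"dx": -0.0113, "dy": -0.0256, "dz": 0, "yaw": -0.15},
    {"dx": -0.0113, "dy": -0.0256, "dz": 0, "yaw": -0.15},
    {"dx": 0, "dy": 0, "dz": 0, "yaw": 0},
    {"dx": 0, "dy": 0, "dz": 0, "yaw": 0},
    {"dx": 0, "dy": 0, "dz": 0, "yaw": 0}
  ]
}}

```text
t: 30.3
eef_pos: [495.4, -378.9, 87.1]
tcp_rot: [3.141, -0.0, 3.076]
ft_force: [-0.4, -0.1, 0.8]
opening: 0.169
grip_force: 30.0
```

Request:
{"fn": "arm_command", "kwargs": {
  "deltas": [
    {"dx": 0, "dy": -0.001, "dz": -0.015, "yaw": 0},
    {"dx": 0, "dy": 0, "dz": -0.015, "yaw": 0},
    {"dx": 0, "dy": 0, "dz": -0.012, "yaw": 0},
    {"dx": 0, "dy": 0, "dz": -0.008, "yaw": 0},
    {"dx": 0, "dy": 0, "dz": -0.004, "yaw": 0},
    {"dx": 0, "dy": 0, "dz": -0.003, "yaw": 0},
    {"dx": 0, "dy": 0, "dz": -0.002, "yaw": 0},
    {"dx": 0, "dy": 0, "dz": -0.001, "yaw": 0},
    {"dx": 0, "dy": 0, "dz": 0, "yaw": 0}
  ]
}}

```text
t: 31.2
eef_pos: [495.2, -380.9, 27.8]
tcp_rot: [-3.141, 0.0, 3.075]
ft_force: [-0.6, 0.6, 2.9]
opening: 0.167
grip_force: 30.0
```

Request:
{"fn": "arm_command", "kwargs": {
  "deltas": [
    {"dx": 0, "dy": 0, "dz": 0, "yaw": 0},
    {"dx": 0, "dy": 0, "dz": 0, "yaw": 0},
    {"dx": 0, "dy": 0, "dz": 0, "yaw": 0},
    {"dx": 0, "dy": 0, "dz": 0, "yaw": 0}
  ],
  "gripper": 0.03
}}

```text
t: 31.6
eef_pos: [495.2, -380.8, 27.1]
tcp_rot: [3.142, 0.0, 3.075]
ft_force: [-0.4, -0.2, -0.4]
opening: 0.316
grip_force: 0.0
```

Request:
{"fn": "arm_command", "kwargs": {
  "deltas": [
    {"dx": 0, "dy": 0, "dz": 0.01, "yaw": 0},
    {"dx": 0, "dy": 0, "dz": 0.02, "yaw": 0},
    {"dx": 0, "dy": 0, "dz": 0.03, "yaw": 0},
    {"dx": 0, "dy": 0, "dz": 0.03, "yaw": 0},
    {"dx": 0, "dy": 0, "dz": 0.03, "yaw": 0},
    {"dx": 0, "dy": 0, "dz": 0.03, "yaw": 0},
    {"dx": 0, "dy": 0.025, "dz": 0.02, "yaw": 0},
    {"dx": 0, "dy": 0.025, "dz": 0, "yaw": 0},
    {"dx": 0, "dy": 0.025, "dz": 0, "yaw": 0},
    {"dx": 0, "dy": 0.025, "dz": 0, "yaw": 0},
    {"dx": 0, "dy": 0.025, "dz": 0, "yaw": 0},
    {"dx": 0, "dy": 0.025, "dz": 0, "yaw": 0},
    {"dx": 0, "dy": 0.025, "dz": 0, "yaw": 0},
    {"dx": 0, "dy": 0.025, "dz": 0, "yaw": 0},
    {"dx": 0, "dy": 0.025, "dz": 0, "yaw": 0},
    {"dx": 0, "dy": 0.025, "dz": 0, "yaw": 0},
    {"dx": 0, "dy": 0, "dz": 0, "yaw": 0},
    {"dx": 0, "dy": 0, "dz": 0, "yaw": 0}
  ]
}}

```text
t: 33.4
eef_pos: [495.3, -130.7, 197.8]
tcp_rot: [-3.141, 0.001, 3.077]
ft_force: [0.2, -1.3, 1.6]
opening: 0.315
grip_force: 0.0
```

```bash
python3 - <<'E'
from h import *
c=read_camera("top"); save(c,"t4.png"); P=world(c)
c2=read_camera("scene"); save(c2,"s4.png")
# tube tops (ridge) inside trays, in tray frames
for n,(x0,y0,a) in dict(yellow=(501.3,303.1,.5),grey=(499,-320,-3.8)).items():
    t=np.radians(a);u=np.cos(t)*(P[...,0]-x0)+np.sin(t)*(P[...,1]-y0);v=-np.sin(t)*(P[...,0]-x0)+np.cos(t)*(P[...,1]-y0)
    for g in(-12,-60):
        m=(abs(u)<68)&(abs(v-g)<14)&(P[...,2]>27.5)&(P[...,2]<40)
        if m.any(): print(n,g,m.sum(),"x",u[m].min(),u[m].max(),"y",np.median(v[m]),"z",np.median(P[m][:,2]))
    m=(abs(u+33)<40)&(abs(v-53)<40)&(P[...,2]>55)&(P[...,2]<90)
    if m.any(): print(n,"jar",(u[m].min()+u[m].max())/2,(v[m].min()+v[m].max())/2,np.median(P[m][:,2]))
print(state()["eef_pos"])
E
```

```text
yellow -12 286 x -52.7857265892369 50.6109267305307 y -12.702603151410225 z 29.382661521263913
yellow -60 274 x -50.240503079014005 53.297587003368086 y -60.7519282255119 z 29.60142605403587
yellow jar -33.66321092597093 52.7560863695613 67.06427862854832
[ 495.29219823 -131.45023621  197.48801074]
```

View pics/t4.png

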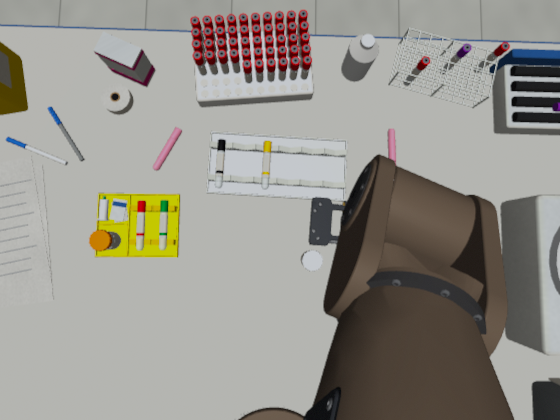

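View pics/s4.png

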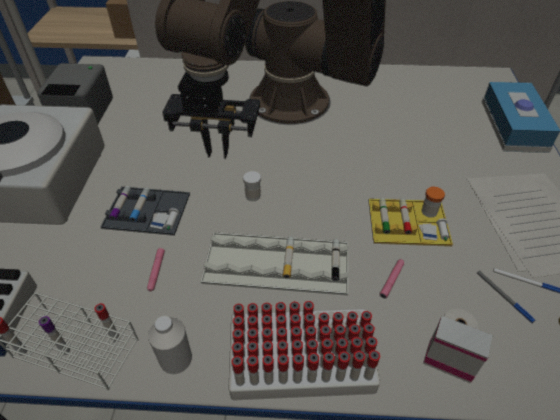

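The yellow tray is correct: the tubes are within 1 mm of their grooves and the jar is centred at about (100,240) in the top view. In the scene view the purple tube is at (120,203) and the blue at (142,204), in the grey tray's outer and inner grooves. The arm hides the grey tray from the top camera, so I'll check it with the scene camera's depth and then hand in.

```bash
python3 - <<'E'
from h import *
P=world(read_camera("scene")); t=np.radians(-3.8);x,y=P[...,0]-499,P[...,1]+320
u=np.cos(t)*x+np.sin(t)*y;v=-np.sin(t)*x+np.cos(t)*y; ok=True
for g in(-12,-60):
    m=(abs(u)<68)&(abs(v-g)<14)&(P[...,2]>27.5)&(P[...,2]<38)
    q=[m.sum(),(u[m].min()+u[m].max())/2,np.median(v[m]),np.median(P[m][:,2])]; print(g,np.round(q,1))
    ok&=abs(q[1])<12 and abs(q[2]-g)<6 and q[3]<34
print(ok)
if ok: print(job_done())
E
```

```text
-12 [158.   -0.2 -12.6  29.6]
-60 [156.    1.2 -60.3  29.8]
True
the job is handed in; nothing more can be done
None
```

Both kits are made up and the job is handed in: the last camera check had all four tubes within about 2 mm of their groove centres and the orange jar within 1 mm of its well centre. The gold and black tubes and the white-lidded jar were not touched.

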